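# Rinse the flux brush and seal the rinse canister

## Robot

A 6-joint arm with a two-finger parallel gripper is mounted at the origin on the work surface. World frame = base frame: x ahead of the robot, y to its left, z up, the work surface at z = 0. Lengths are in m, angles in rad, forces in N, time in s.
With the tool pointing down it reaches from about 0.225 to 0.875 m from the base axis. Payload 3.4 kg.
Tool frame: the origin (TCP) lies where the fingers leave the gripper's body, on its centre line; the fingertips stand 73 mm ahead of it and the grasp point (between the pads) lies 54 mm ahead of it (manip.pinch_z is the distance from the TCP to the grasp point, in m); z points along the fingers, y is the line along which they close (so a half turn about z gives the same grasp; the last joint's range is limited). The gripper opens to 85 mm and grips with 20 to 120 N. Pads are 22 mm wide; open, the fingers measure 114 mm over their backs; the gripper's body (76 mm by 85 mm) begins 54 mm behind the grasp point. The pads swing forward as they close: fully open they stand 13 mm farther back than shut.
Start: joints at [1.113, 0.276, 1.505, -0, 1.361, -0.121], TCP at [0.19, 0.543, 0.304] pointing down, gripper open.
Joint ranges: [-2.89, 2.89], [-0.75, 2.08], [0.22, 2.7], [-1.18, 4.32], [0.11, 2.71], [-2.7, 2.7]. Speed limits (rad/s): [2.57, 2.57, 3.14, 3.14, 3.14, 3.14].

## Interface

Orientations are given as a unit quaternion [w, x, y, z].
In Python, from rig import readout, imaging, manip gives the robot as it stands. The module is installed in compiled form; this text tells all that it offers.
- The arm moves only by the tool servo_tool, never from a script. Its argument "moves" is a list of rows, each an object with "dp": the shift along the tool's x, y, z in units of 0.2 m (1.0 is 0.2 m), a list of three; "delta_rot": the turn, a rotation vector about the tool's x, y, z in units of 0.1 rad (1.0 is 0.1 rad), a list of three; "fingers": the opening, from 0 (shut) to 1 (fully open). In form: [{"dp": [dx, dy, dz], "delta_rot": [wx, wy, wz], "fingers": fingers}, ...]. A call has 1 to 5 rows; each row shifts and turns the commanded pose from where the row before left it, along the tool's axes as they then stand; what a row does not reach is not made up. A row lasts 1/10 s, in which the tool goes at most 50 mm and 8.59 degrees, less where a joint would pass 70% of its speed; a pose out of reach is approached as far as the arm can. A call with a number of a shift or a turn outside -1 to 1 is refused whole. A call with a gripper value outside its range is refused whole. The fingers move at their own pace and stop on an object; "force" is the grip in N (left out, the last holds). Time passes only in rows, so rows that do not move let the fingers close. It gives the time, the measured TCP pose, the force, the opening and the grip force at its end, in the units of the state.
- readout.get_state(): the state, without advancing time (a new reading comes with each control period).
- imaging.get_image(name): name is "side" or "top"; returns (picture, depth): 420x560x3 uint8, red, green, blue; 420x560 float32, m along the optical axis (not along the pixel's ray), 0 where there is no reading.
- imaging.calibration(name): a dict with "intrinsics" (3x3 intrinsics, pixels), "R" (3x3) and "t" (3): a world point X has camera coordinates R X + t. Camera axes: x right, y down, z forward; pixel columns grow to the right and rows downward; lengths in m; the calibration is good to about 2 mm. A picture is of the moment at which its call begins. calibration takes no time and is no camera call.
- manip.sign_off(): hands the job in; it is judged then, once.
The state is a dict: "clock": time; "qpos": joint angles; "qd": joint speeds; "effort": joint torques, N m; "position": TCP position; "ee_rot": TCP orientation; "contact_force": force on the tool from outside, world axes, zero at the start; "moment": the same for the moment, N m; "width": finger opening in m; "gripper_force": force on a finger pad.
Only numpy, scipy, OpenCV 4.12 (cv2) and the standard library are available. Lean on these libraries where they do the work, as an engineer would, in place of code of your own. Each camera call takes 0.05 s, during which the arm holds its last target. There are 200 camera calls.

## Task

Rinse the flux brush and close up the rinse canister: lift the wooden-handled brush out of the stand, dip its bristles well inside the open canister, then hang it back upright in the empty hole of the stand, sitting down on its disc, and let go. Then swing the canister's flip lid shut and press the round black button in the lid down until it is fully home; the button must not be pushed in while the lid is still open. Press firmly but without forcing the brush or the lid, and leave everything else on the bench where it is.

Things in the scene. Friction and masses are not known exactly. Their poses are not given: they have to be found in the camera images.
- canister: Rinse canister, fixed to the bench: square dark steel foot 110 x 110 x 8 mm, on it a round aluminium pot, outer diameter 72 mm, wall 4 mm, rim 62 mm and inner floor 12 mm above the bench (empty inside). Origin at the centre of the foot's underside, z up; +x points horizontally from the pot's centre to the lid's hinge.
- canister_mouth (a point): Centre of the pot's open mouth, at rim height (62 mm above the bench); inner diameter 64 mm; axes as the canister's.
- lid (a joint): Flip lid of the canister, grey plastic disc 76 mm across and 8 mm thick with a tab 30 mm wide at its free edge; hinge angle in rad, 0 = shut flat on the pot, grows as it opens, stop at 2.0 (leaning back past upright). It starts open. A stiff hinge: the lid stays at any angle; about 0.05 N m moves it (under 1 N at the tab).
- lid_hinge (a point): Point on the lid's horizontal hinge axis (along canister y), 46 mm from the pot's axis, 66 mm above the bench. Axes turn with the lid; shut, they match the canister's. The lid reaches 95 mm from here along its own -x to the tab's end; its outer (top) face lies 5 mm along its +z, its underside 3 mm along -z. With the lid upright its end is about 160 mm above the bench.
- lid_tab (a point): On the outer (top) face of the lid's tab, 88 mm from the hinge axis, 7 mm in from the tab's end; moves with the lid; +z is the outward normal of the outer face.
- seal (a joint): Push-to-seal button in the middle of the lid, black, 38 mm across, standing 9 mm out of the lid's outer face: 0 m = out (start), 0.007 m = fully home (still 2 mm proud). No spring: friction of about 8 N, and it stays where it is pushed.
- seal_top (a point): Centre of the button's outer face, 46 mm from the hinge axis; with the lid shut it is 80 mm above the bench with the button out, 73 mm with it home. +z is the outward normal.
- stand: Wooden tool stand, fixed to the bench: foot 85 x 125 x 12 mm, a square post in the middle, and a top plate 50 x 125 x 8 mm whose upper face is 95 mm above the bench, with two round through holes 21 mm across, 72 mm apart. Origin at the centre of the underside; the row of holes runs along its y; z up.
- hole_a (a point): Centre of the stand's hole on its +y side, on the plate's upper face. Either hole may hold the brush at the start; the scriber hangs in the other.
- hole_b (a point): Centre of the stand's hole on its -y side, on the plate's upper face.
- brush: Flux brush, loose, hanging upright in a stand hole: white bristles 12 mm thick (0 to 22 mm), steel stem 10 mm thick, steel disc 32 mm across (underside 75, top 79 mm above the tip), square light-wood handle 14 x 14 mm up to 154 mm. About 45 g. Origin at the bristle tip, z up the handle, handle faces along x and y. Hanging, the tip is 20 mm above the bench.
- brush_tip (a point): The lower end of the bristles.
- brush_grip (a point): Centre of the handle, 130 mm above the bristle tip: where to pinch it from above.
- scriber: Bystander: slim all-steel scriber with a round dark handle 9 mm thick and the same 32 mm disc, hanging in the stand's other hole; top of handle 149 mm above the bench. Origin 20 mm below its point. Leave it.
- jar: Bystander: closed amber glass jar, 60 mm across, 75 mm tall; origin at its underside.
- spool: Bystander: solder spool standing on its flange, 56 mm across, 40 mm tall; origin at its underside.
- cap_tall: Bystander: capacitor can, black, upright, 36 mm across, 55 mm tall; origin at its underside.
- cap_short: Bystander: capacitor can, black, upright, 32 mm across, 38 mm tall; origin at its underside.
- screwdriver: Bystander: screwdriver with yellow handle lying along its x; origin at its underside.
- parts_tray: Bystander: open white parts tray 90 x 130 x 30 mm; origin at its underside.
There are look-alikes about, which are no part of the job. Of the things shaped like the canister, the steel one is meant. There is more than one size of the stand; the one meant has the size given above.

How it is judged:
By the outcome, as a careful person would: the job done as asked, in the order asked, and still so for the second after the job is handed in, with the robot touching nothing.
It also fails if it takes over 67 s, if anything falls off the work surface, if the arm or the gripper's body presses on something with over 40 N, if the wrist force passes 120 N, or if a joint passes its speed limit or range.

## Working session

There is one attempt and no reset: what is moved stays moved. The work goes in short steps, Python scripts to look and compute and a tool call to move; the robot and the scene stay as the last step left them, time stands still between calls to the robot, and variables do not carry over. Pictures are saved under pics/ and viewed, at most 10 in all, crops included, and the job is handed in when it is done.

Besides the shell and the picture viewer there is one more tool, called as name([rows], argument=value, ...), one row to a line, values as JSON. servo_tool: Moves the arm, as the interface text tells. Its arguments: {"type":"object","properties":{"moves":{"type":"array"},"force":{"type":"number"}},"required":["moves"]}

```bash
mkdir -p pics
cat > h.py <<'E'
import numpy as np, cv2
from rig import readout, imaging, manip
def snap(n):
    im,d=imaging.get_image(n); c=imaging.calibration(n)
    return im,d,np.array(c["intrinsics"]),np.array(c["R"]),np.array(c["t"])
def cloud(d,K,R,t):
    v,u=np.mgrid[:d.shape[0],:d.shape[1]]
    P=np.stack([(u-K[0,2])/K[0,0]*d,(v-K[1,2])/K[1,1]*d,d],-1)
    return (P-t)@R
def ray(px,z,K,R,t):
    c=-R.T@t; r=R.T@np.linalg.inv(K)@np.array([px[0],px[1],1.]); return c+r*(z-c[2])/r[2]
def save(n,im): cv2.imwrite(n,im[...,::-1])
E
python3 - <<'E'
from h import *
for n in("side","top"):
    im,d,K,R,t=snap(n); save(f"pics/{n}0.png",im); np.savez(f"{n}0.npz",im=im,d=d,K=K,R=R,t=t); print(n,-R.T@t,R[2],K[0,0])
print(readout.get_state())
E
```

```text
side [0.22609687 0.96878736 0.7906276 ] [ 0.28123375 -0.78962681 -0.54534124] 524.1997818995209
top [4.06484541e-01 2.03659476e-04 1.27231573e+00] [ 0.13340566  0.01241902 -0.9909837 ] 459.35685499960806
{'clock': 0.1, 'qpos': array([ 1.11301207e+00,  2.76558992e-01,  1.50601175e+00,  6.72838242e-06,
        1.36071414e+00, -1.21006708e-01]), 'qd': array([-0.00017279, -0.00116311, -0.00207301, -0.00031346,  0.00028727,
       -0.00011572]), 'effort': array([ 1.68102059e-03, -4.17702448e+01, -2.46402973e+01, -8.74186935e-05,
        5.81647459e-03,  3.70363989e-05]), 'position': array([0.18985686, 0.54237738, 0.3031085 ]), 'ee_rot': array([-2.44610989e-04,  1.67594766e-01,  9.85855607e-01, -8.09991396e-04]), 'contact_force': array([-0.03684659, -0.47449673, -0.00309216]), 'moment': array([-0.00922992, -0.01858063, -0.00612579]), 'gripper_force': 0.0, 'width': 0.08570854877915791}
```

View pics/side0.png

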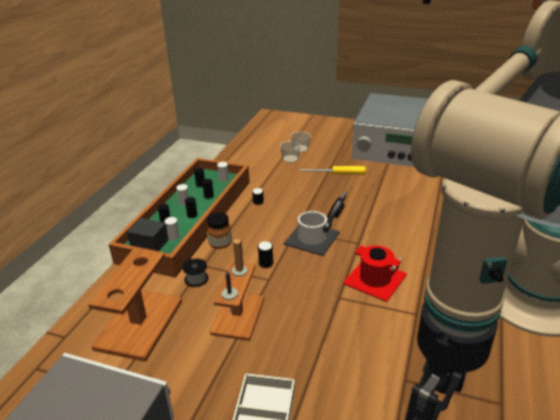

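View pics/top0.png

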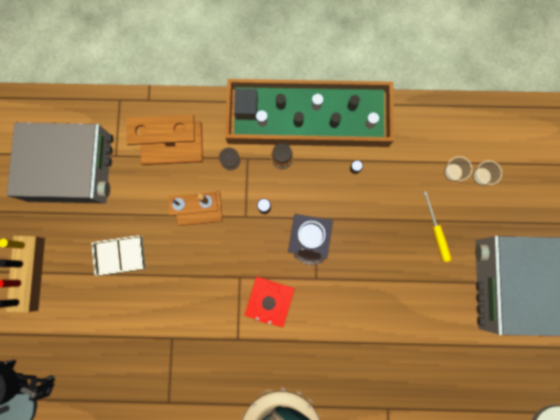

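The side view shows the stand at about (238,300) with the brush (238,255) and the scriber (229,285). The steel canister is at (312,230) with its lid open at (338,210). In the top view the stand is at (197,208), with the brush in the right-hand hole (205,201) and the scriber at (178,204). The canister is at (311,235), with its hinge towards the robot.

Run:
```python
from h import *
L={}
for n in("top","side"):
    f=np.load(f"{n}0.npz"); L[n]=(f["im"],cloud(f["d"],f["K"],f["R"],f["t"]),f["K"],f["R"],f["t"])
def crop(n,u0,u1,v0,v1,s):
    return cv2.resize(L[n][0][v0:v1,u0:u1],None,fx=s,fy=s,interpolation=cv2.INTER_CUBIC)
a=crop("top",160,230,180,230,5.7); b=crop("top",280,340,205,270,4.4)
c=crop("side",205,275,230,340,2.6); d=crop("side",280,360,185,255,4)
W=np.zeros((600,800,3),np.uint8)
for im,x,y in((a,0,0),(b,400,0),(c,0,290),(d,400,300)):
    h,w=im.shape[:2]; h=min(h,600-y); w=min(w,800-x); W[y:y+h,x:x+w]=im[:h,:w]
save("pics/crops.png",W)
for n,pts in (("top",[(205,201),(178,204),(197,208),(192,215),(311,235),(311,262),(295,220)]),("side",[(238,243),(238,255),(240,270),(229,275),(229,293),(238,318),(312,216),(312,235),(338,205),(333,222),(312,244)])):
    for u,v in pts: print(n,(u,v),L[n][1][v,u].round(4),L[n][0][v,u])
# plate points
for n in L:
    P=L[n][1]; m=(abs(P[...,2]-.095)<.006)&(P[...,0]>.4)&(P[...,0]<.7)&(P[...,1]>.1)&(P[...,1]<.4)
    v,u=np.nonzero(m); print(n,"plate",m.sum(),P[m].mean(0), cv2.minAreaRect(P[m][:,:2].astype(np.float32)))
```

```text
top (205, 201) [0.5902 0.2003 0.1424] [84 58 34]
top (178, 204) [0.585  0.2732 0.1179] [91 91 90]
top (197, 208) [0.578  0.2272 0.1026] [197 128  54]
top (192, 215) [0.5714 0.2578 0.0118] [201 129  56]
top (311, 235) [ 0.5232 -0.073   0.0088] [233 241 249]
top (311, 262) [ 0.4442 -0.0655  0.1534] [126 114 103]
top (295, 220) [ 0.564  -0.0281  0.008 ] [86 84 93]
side (238, 243) [0.5886 0.2168 0.1758] [155 108  60]
side (238, 255) [0.5909 0.2165 0.1452] [86 55 30]
side (240, 270) [0.5902 0.2144 0.105 ] [96 73 50]
side (229, 275) [0.582  0.2808 0.1472] [87 56 36]
side (229, 293) [0.5858 0.2808 0.1008] [87 87 75]
side (238, 318) [0.5847 0.2539 0.0087] [187 114  52]
side (312, 216) [ 0.5269 -0.0969  0.0519] [100  92  84]
side (312, 235) [ 0.5086 -0.0344  0.0395] [104  97  87]
side (338, 205) [ 0.448  -0.0371  0.1362] [91 90 79]
side (333, 222) [ 0.4873 -0.1634 -0.0019] [145  96  53]
side (312, 244) [ 0.5082 -0.0342  0.0123] [87 84 77]
top plate 798 [0.58952494 0.24203877 0.09461938] ((0.5910628437995911, 0.24145638942718506), (0.050541795790195465, 0.12610283493995667), 6.649524688720703)
side plate 943 [0.58598076 0.25348002 0.09531289] ((0.590239942073822, 0.2439153492450714), (0.051936011761426926, 0.12851674854755402), 7.393481731414795)
```

View pics/crops.png

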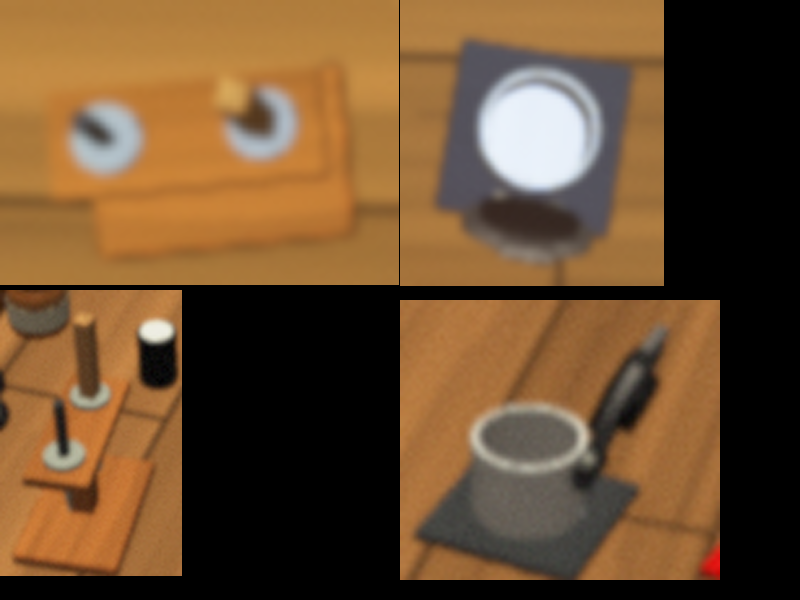

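Crops: the brush handle and disc are clear in both views and the stand plate measures 50 x 126 mm, so it is the right stand. The canister's lid leans back towards the robot. Next I'll measure the precise centres.

```bash
cat > m.py <<'E'
from h import *
def load(n):
    f=np.load(f"{n}0.npz"); return f["im"],cloud(f["d"],f["K"],f["R"],f["t"]),f["K"],f["R"],f["t"]
def box(P,x,y,z): return (P[...,0]>x[0])&(P[...,0]<x[1])&(P[...,1]>y[0])&(P[...,1]<y[1])&(P[...,2]>z[0])&(P[...,2]<z[1])
E
python3 - <<'E'
from m import *
tri=[]
for n in("top","side"):
    im,P,K,R,t=load(n); hsv=cv2.cvtColor(im,cv2.COLOR_RGB2HSV)
    # discs: low saturation, near plate
    for nm,y in(("brush",(.17,.24)),("scr",(.25,.31))):
        m=box(P,(.55,.64),y,(.085,.112))&(hsv[...,1]<90)&(hsv[...,2]>90)
        cn,_=cv2.findContours(m.astype(np.uint8),0,2); c=cv2.convexHull(max(cn,key=cv2.contourArea))
        g=np.array([ray(p[0],.099,K,R,t)[:2] for p in c],np.float32)
        print(n,nm,"disc",cv2.minEnclosingCircle(g), P[m][:,2].mean())
    h=box(P,(.55,.64),(.17,.24),(.11,.19)); print(n,"handle",h.sum(),P[h].min(0),P[h].max(0))
    q=P[h]; tp=q[q[:,2]>.168]; print(" top face",len(tp),tp.mean(0) if len(tp) else "", cv2.minAreaRect(tp[:,:2].astype(np.float32)) if len(tp)>4 else "")
    sd=q[(q[:,2]<.165)&(q[:,2]>.12)]
    if n=="side": print(" side pts sorted by col"); 
    if n=="side":
        v,u=np.nonzero(h); 
        for uu in np.unique(u):
            s=(u==uu)&(q[:,2]<.165)&(q[:,2]>.12); 
            if s.sum(): print(uu,s.sum(),np.median(q[s][:,:2],0).round(4), np.median(im[v[s],u[s]],0))
    # canister
    ft=box(P,(.4,.65),(-.16,.01),(.004,.012))&(hsv[...,2]<120); 
    cn,_=cv2.findContours(ft.astype(np.uint8),0,2)
    g=np.array([ray(p[0],.008,K,R,t)[:2] for p in np.vstack(cn)],np.float32); print(n,"foot",cv2.minAreaRect(g))
    r=box(P,(.4,.65),(-.16,.01),(.0575,.0655)); rr=P[r]; rr=rr[rr[:,0]>.49]
    A=np.c_[2*rr[:,:2],np.ones(len(rr))]; s=np.linalg.lstsq(A,(rr[:,:2]**2).sum(1),rcond=None)[0]; print(n,"rim",len(rr),s[:2],np.sqrt(s[2]+s[0]**2+s[1]**2),rr[:,2].mean())
    l=box(P,(.36,.50),(-.14,.01),(.072,.2)); q=P[l]; print(n,"lid",len(q),q.min(0),q.max(0),q.mean(0))
    for z in np.arange(.075,.18,.015):
        s=q[abs(q[:,2]-z)<.0075]
        if len(s): print("  z%.3f n%d x %.3f..%.3f  y %.3f..%.3f"%(z,len(s),s[:,0].min(),s[:,0].max(),s[:,1].min(),s[:,1].max()))
E
```

```text
top brush disc ((0.5967657566070557, 0.20710337162017822), 0.016925884410738945) 0.09817262439802804
top scr disc ((0.5882363319396973, 0.27727314829826355), 0.01686159335076809) 0.09771115098003097
top handle 76 [0.58818982 0.19836439 0.11210521] [0.60304283 0.21387123 0.17624236]
 top face 33 [0.59595027 0.20612768 0.17298151] ((0.5963373184204102, 0.20619283616542816), (0.013406476005911827, 0.012935812585055828), 1.062430739402771)
top foot ((0.520892858505249, -0.07104407250881195), (0.10832095891237259, 0.10781324654817581), 81.65452575683594)
top rim 92 [ 0.52040948 -0.07143806] 0.03376961556359289 0.060811673589977425
top lid 335 [ 0.43702112 -0.09852308  0.08569471] [ 0.47719841 -0.02488023  0.15773794] [ 0.45763905 -0.06144321  0.12631821]
  z0.090 n23 x 0.472..0.477  y -0.082..-0.035
  z0.105 n60 x 0.456..0.476  y -0.099..-0.025
  z0.120 n76 x 0.443..0.470  y -0.098..-0.025
  z0.135 n119 x 0.442..0.464  y -0.092..-0.029
  z0.150 n56 x 0.437..0.457  y -0.076..-0.046
  z0.165 n1 x 0.439..0.439  y -0.070..-0.070
side brush disc ((0.5944907069206238, 0.2087344378232956), 0.016
[... 692 characters left out ...]
.212 ] [78. 52. 31.]
241 20 [0.5879 0.2085] [84.  56.  32.5]
242 11 [0.5877 0.2049] [110.  72.  40.]
side foot ((0.4852263331413269, -0.059830501675605774), (0.19735009968280792, 0.11301809549331665), 12.78526496887207)
side rim 116 [ 0.51950999 -0.06808972] 0.03368489392528801 0.06068154328617189
side lid 292 [ 0.43662099 -0.08830443  0.07222286] [ 0.47558564 -0.01981169  0.15675447] [ 0.45301953 -0.04375011  0.12242957]
  z0.075 n8 x 0.463..0.476  y -0.067..-0.045
  z0.090 n20 x 0.449..0.474  y -0.069..-0.023
  z0.105 n56 x 0.442..0.474  y -0.068..-0.020
  z0.120 n90 x 0.439..0.468  y -0.088..-0.020
  z0.135 n75 x 0.441..0.463  y -0.086..-0.023
  z0.150 n43 x 0.437..0.450  y -0.073..-0.038
```

servo_tool([
  {"dp": [0,0,0],"delta_rot": [0,0,-1],"fingers": 0.5},
  {"dp": [0,0,0],"delta_rot": [0,0,-1],"fingers": 0.5},
  {"dp": [0,0,0],"delta_rot": [0,0,-0.5],"fingers": 0.5},
  {"dp": [-0.19,-0.13,0],"delta_rot": [0,0,0],"fingers": 0.5},
  {"dp": [-0.19,-0.13,0],"delta_rot": [0,0,0],"fingers": 0.5},
], force=30)

```text
clock: 0.6
position: [0.2611, 0.4841, 0.3033]
ee_rot: [-0.0, 0.042, 0.999, -0.0]
contact_force: [-0.3, 0.1, 0.0]
width: 0.0427
gripper_force: 0.0
```

servo_tool([
  {"dp": [-0.19,-0.13,0],"delta_rot": [0,0,0],"fingers": 0.5},
  {"dp": [-0.19,-0.13,0],"delta_rot": [0,0,0],"fingers": 0.5},
  {"dp": [-0.19,-0.13,0],"delta_rot": [0,0,0],"fingers": 0.5},
  {"dp": [-0.19,-0.13,0],"delta_rot": [0,0,0],"fingers": 0.5},
  {"dp": [-0.19,-0.13,0],"delta_rot": [0,0,0],"fingers": 0.5},
])

```text
clock: 1.1
position: [0.4403, 0.3369, 0.3036]
ee_rot: [-0.0, 0.043, 0.999, -0.0]
contact_force: [1.1, 1.2, 0.4]
width: 0.0426
gripper_force: 0.0
```

servo_tool([
  {"dp": [-0.19,-0.13,0],"delta_rot": [0,0,0],"fingers": 0.5},
  {"dp": [-0.19,-0.13,0],"delta_rot": [0,0,0],"fingers": 0.5},
  {"dp": [-0.19,-0.13,0],"delta_rot": [0,0,0],"fingers": 0.5},
  {"dp": [0,0,0],"delta_rot": [0,0,0],"fingers": 0.5},
])

```text
clock: 1.5
position: [0.5504, 0.2468, 0.3029]
ee_rot: [0.001, 0.046, 0.999, -0.001]
contact_force: [-0.8, -0.3, -0.6]
width: 0.0426
gripper_force: 0.0
```

servo_tool([
  {"dp": [-0.12,-0.09,0],"delta_rot": [0,0,0],"fingers": 0.5},
  {"dp": [-0.12,-0.085,0],"delta_rot": [0,0,0],"fingers": 0.5},
  {"dp": [0,0,0],"delta_rot": [0,0,0],"fingers": 0.5},
  {"dp": [0,0,0.1],"delta_rot": [0,0,0],"fingers": 0.5},
])

```text
clock: 1.9
position: [0.5921, 0.2119, 0.2858]
ee_rot: [0.002, 0.044, 0.999, 0.001]
contact_force: [-0.3, -0.4, 0.5]
width: 0.0429
gripper_force: 0.0
```

Run:
```python
from h import *
a,*_=snap("side"); b,*_=snap("top")
W=np.hstack([cv2.resize(a[150:320,180:320],None,fx=2.8,fy=2.8),cv2.resize(b[130:300,140:280],None,fx=2.8,fy=2.8)])
save("pics/g1.png",W); print(W.shape,readout.get_state()["position"])
```

```text
(476, 784, 3) [0.58886271 0.2118747  0.28117409]
```

View pics/g1.png

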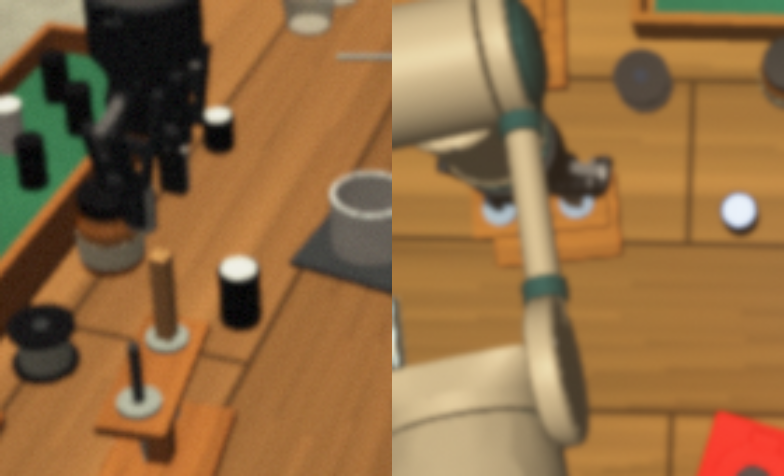

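The side view shows the two fingertips at about (145,205) and (172,185) in the crop, straddling the line above the handle (162,255). In the top view the gripper is over the right-hand hole. I'll make a small correction and descend.

servo_tool([
  {"dp": [-0.035,-0.017,0],"delta_rot": [0,0,0],"fingers": 0.5},
  {"dp": [0,0,0],"delta_rot": [0,0,0],"fingers": 0.5},
  {"dp": [0,0,0],"delta_rot": [0,0,0],"fingers": 0.5},
])

```text
clock: 2.3
position: [0.5978, 0.208, 0.2847]
ee_rot: [0.001, 0.043, 0.999, 0.0]
contact_force: [-0.1, -0.3, 0.6]
width: 0.0424
gripper_force: 0.0
```

Run:
```python
from h import *
imaging.get_image("side")
s=readout.get_state();print(s["position"],s["ee_rot"])
```

```text
[0.59768485 0.20799713 0.28466583] [5.49398024e-04 4.32867216e-02 9.99062508e-01 2.51288305e-04]
```

servo_tool([
  {"dp": [0.01,0,0.15],"delta_rot": [0,0,0],"fingers": 0.5},
  {"dp": [0,0,0.15],"delta_rot": [0,0,0],"fingers": 0.5},
  {"dp": [0,0,0.1],"delta_rot": [0,0,0],"fingers": 0.5},
  {"dp": [0,0,0],"delta_rot": [0,0,0],"fingers": 0.5},
  {"dp": [0,0,0],"delta_rot": [0,0,0],"fingers": 0.5},
])

```text
clock: 2.85
position: [0.5958, 0.2081, 0.2045]
ee_rot: [0.0, 0.043, 0.999, 0.0]
contact_force: [-0.0, 0.0, -0.0]
width: 0.0431
gripper_force: 0.0
```

servo_tool([
  {"dp": [0,0,0],"delta_rot": [0,0,0],"fingers": 0.25},
  {"dp": [0,0,0],"delta_rot": [0,0,0],"fingers": 0.0},
  {"dp": [0,0,0],"delta_rot": [0,0,0],"fingers": 0.0},
  {"dp": [0,0,0],"delta_rot": [0,0,0],"fingers": 0.0},
  {"dp": [0,0,0],"delta_rot": [0,0,0],"fingers": 0.0},
], force=30)

```text
clock: 3.35
position: [0.5963, 0.2081, 0.2056]
ee_rot: [0.002, 0.043, 0.999, 0.001]
contact_force: [-0.4, -0.0, 5.6]
width: 0.0138
gripper_force: 33.5
```

servo_tool([
  {"dp": [0,0,-0.05],"delta_rot": [0,0,0],"fingers": 0.0},
  {"dp": [0,0,-0.1],"delta_rot": [0,0,0],"fingers": 0.0},
  {"dp": [0,0,-0.2],"delta_rot": [0,0,0],"fingers": 0.0},
  {"dp": [0,0,-0.2],"delta_rot": [0,0,0],"fingers": 0.0},
  {"dp": [0,0,0],"delta_rot": [0,0,0],"fingers": 0.0},
])

```text
clock: 3.85
position: [0.5978, 0.2085, 0.3209]
ee_rot: [0.006, 0.043, 0.999, 0.002]
contact_force: [0.3, -1.0, -0.4]
width: 0.014
gripper_force: 32.8
```

Run:
```python
from h import *
a,d,K,R,t=snap("side"); P=cloud(d,K,R,t)
save("pics/g2.png",cv2.resize(a[130:330,180:320],None,fx=2.8,fy=2.8))
s=readout.get_state();print(s["position"],s["ee_rot"],s["contact_force"],s["width"])
```

```text
[0.59663774 0.20820153 0.31769121] [3.42653788e-03 4.33566479e-02 9.99053310e-01 9.71857477e-04] [-0.01226922 -0.2997553  -1.15194507] 0.013424809993412168
```

View pics/g2.png

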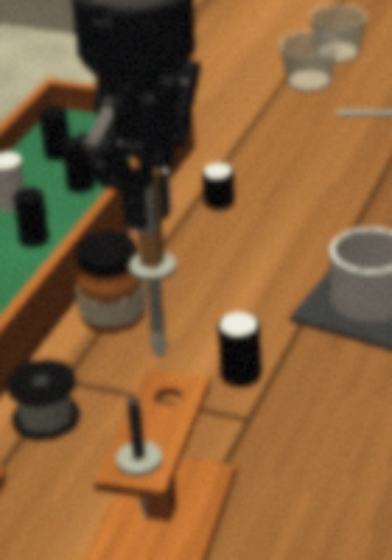

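The picture shows the brush held upright and clear, with its tip at (160,352), and the empty hole at (168,397). Carrying it to the mouth.

servo_tool([
  {"dp": [0.02,-0.12,0],"delta_rot": [0,0,0],"fingers": 0.0},
  {"dp": [0.045,-0.24,0],"delta_rot": [0,0,0],"fingers": 0.0},
  {"dp": [0.045,-0.24,0],"delta_rot": [0,0,0],"fingers": 0.0},
  {"dp": [0.045,-0.24,0],"delta_rot": [0,0,0],"fingers": 0.0},
  {"dp": [0.045,-0.24,0],"delta_rot": [0,0,0],"fingers": 0.0},
])

```text
clock: 4.4
position: [0.5353, -0.0052, 0.3123]
ee_rot: [-0.002, 0.043, 0.999, 0.0]
contact_force: [-0.2, -0.2, -0.1]
width: 0.0135
gripper_force: 32.7
```

servo_tool([
  {"dp": [0.04,-0.22,0],"delta_rot": [0,0,0],"fingers": 0.0},
  {"dp": [0.02,-0.12,0],"delta_rot": [0,0,0],"fingers": 0.0},
  {"dp": [0,0,0],"delta_rot": [0,0,0],"fingers": 0.0},
  {"dp": [0,0,0],"delta_rot": [0,0,0],"fingers": 0.0},
  {"dp": [0,0,0],"delta_rot": [0,0,0],"fingers": 0.0},
])

```text
clock: 4.9
position: [0.519, -0.0696, 0.3132]
ee_rot: [-0.001, 0.043, 0.999, 0.001]
contact_force: [-0.1, 0.1, 0.3]
width: 0.0135
gripper_force: 32.8
```

servo_tool([
  {"dp": [0,0,0.15],"delta_rot": [0,0,0],"fingers": 0.0},
  {"dp": [0,0,0.15],"delta_rot": [0,0,0],"fingers": 0.0},
  {"dp": [0,0,0.15],"delta_rot": [0,0,0],"fingers": 0.0},
  {"dp": [0,0,0.05],"delta_rot": [0,0,0],"fingers": 0.0},
  {"dp": [0,0,0],"delta_rot": [0,0,0],"fingers": 0.0},
])

```text
clock: 5.4
position: [0.5185, -0.0693, 0.2125]
ee_rot: [-0.002, 0.043, 0.999, 0.001]
contact_force: [-0.7, -0.6, -0.6]
width: 0.0136
gripper_force: 32.7
```

Run:
```python
from h import *
for i in range(4): a,d,K,R,t=snap("side")
save("pics/g3.png",cv2.resize(a[100:300,240:400],None,fx=2.8,fy=2.8))
s=readout.get_state();print(s["position"],s["ee_rot"],s["contact_force"],s["width"])
```

```text
[ 0.52022087 -0.07048647  0.21544992] [ 1.59192569e-03  4.31469208e-02  9.99067427e-01 -2.91315991e-04] [-0.05564083  0.34271833 -0.70164711] 0.013486692443247156
```

View pics/g3.png

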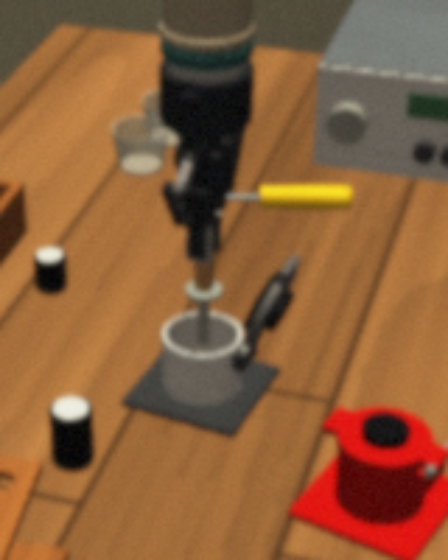

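The picture shows the bristles inside the pot, the stem centred at (203,335) and the disc at (203,290) above the rim. Returning to the stand.

servo_tool([
  {"dp": [0,0,-0.1],"delta_rot": [0,0,0],"fingers": 0.0},
  {"dp": [0,0,-0.2],"delta_rot": [0,0,0],"fingers": 0.0},
  {"dp": [0,0,-0.2],"delta_rot": [0,0,0],"fingers": 0.0},
  {"dp": [0,0,0],"delta_rot": [0,0,0],"fingers": 0.0},
  {"dp": [-0.02,0.12,0],"delta_rot": [0,0,0],"fingers": 0.0},
])

```text
clock: 6.1
position: [0.5258, -0.0488, 0.3167]
ee_rot: [0.003, 0.045, 0.999, -0.001]
contact_force: [0.2, -0.1, -1.6]
width: 0.0136
gripper_force: 32.8
```

servo_tool([
  {"dp": [-0.045,0.24,0],"delta_rot": [0,0,0],"fingers": 0.0},
  {"dp": [-0.045,0.24,0],"delta_rot": [0,0,0],"fingers": 0.0},
  {"dp": [-0.045,0.24,0],"delta_rot": [0,0,0],"fingers": 0.0},
  {"dp": [-0.045,0.24,0],"delta_rot": [0,0,0],"fingers": 0.0},
  {"dp": [-0.04,0.22,0],"delta_rot": [0,0,0],"fingers": 0.0},
])

```text
clock: 6.6
position: [0.5898, 0.1866, 0.3145]
ee_rot: [0.001, 0.043, 0.999, 0.0]
contact_force: [-0.2, -0.5, -0.6]
width: 0.0135
gripper_force: 32.8
```

servo_tool([
  {"dp": [-0.02,0.12,0],"delta_rot": [0,0,0],"fingers": 0.0},
  {"dp": [0,0,0],"delta_rot": [0,0,0],"fingers": 0.0},
  {"dp": [0,0,0],"delta_rot": [0,0,0],"fingers": 0.0},
  {"dp": [0,0,0],"delta_rot": [0,0,0],"fingers": 0.0},
  {"dp": [0,0,0],"delta_rot": [0,0,0],"fingers": 0.0},
])

```text
clock: 7.1
position: [0.5954, 0.2066, 0.3143]
ee_rot: [0.0, 0.044, 0.999, -0.0]
contact_force: [-0.5, 0.8, -1.5]
width: 0.0134
gripper_force: 32.8
```

```bash
cat > tip.py <<'E'
from m import *
for n in("side","top"):
    f0=load(n); im,d,K,R,t=snap(n); P=cloud(d,K,R,t)
    b=box(P,(.56,.64),(.16,.25),(.11,.235)); q=P[b]
    for z in (.13,.15,.17,.19,.205):
        s=q[abs(q[:,2]-z)<.008]
        if len(s)>3: print(n,z,len(s),s[:,:2].mean(0).round(4),s[:,:2].min(0).round(4),s[:,:2].max(0).round(4))
s=readout.get_state();print(s["clock"],s["position"],s["ee_rot"],s["contact_force"])
E
python3 tip.py
```

```text
side 0.13 14 [0.5922 0.2096] [0.5892 0.2058] [0.5963 0.2122]
side 0.15 37 [0.5926 0.2102] [0.5878 0.2036] [0.5989 0.2143]
side 0.17 34 [0.592  0.2102] [0.5877 0.2043] [0.5992 0.2132]
side 0.19 29 [0.5924 0.2106] [0.5885 0.2049] [0.5968 0.2132]
side 0.205 111 [0.5911 0.2123] [0.5775 0.191 ] [0.6079 0.2239]
top 0.15 9 [0.5921 0.2023] [0.5898 0.1997] [0.5975 0.2077]
top 0.205 40 [0.5865 0.1997] [0.5795 0.19  ] [0.5945 0.2097]
7.2 [0.59546616 0.20674372 0.31425211] [ 1.76391167e-04  4.41788167e-02  9.99023624e-01 -4.61498215e-07] [-1.07595486  0.04209878 -0.94534992]
```

servo_tool([
  {"dp": [-0.004,0.007,0],"delta_rot": [0,0,0],"fingers": 0.0},
  {"dp": [0,0,0.1],"delta_rot": [0,0,0],"fingers": 0.0},
  {"dp": [0,0,0.1],"delta_rot": [0,0,0],"fingers": 0.0},
  {"dp": [0,0,0.1],"delta_rot": [0,0,0],"fingers": 0.0},
  {"dp": [0,0,0],"delta_rot": [0,0,0],"fingers": 0.0},
])

```text
clock: 7.7
position: [0.595, 0.2085, 0.251]
ee_rot: [-0.003, 0.044, 0.999, -0.001]
contact_force: [-0.2, 0.5, -0.4]
width: 0.0135
gripper_force: 32.7
```

servo_tool([
  {"dp": [0,0,0.1],"delta_rot": [0,0,0],"fingers": 0.0},
  {"dp": [0,0,0.08],"delta_rot": [0,0,0],"fingers": 0.0},
  {"dp": [0,0,0.04],"delta_rot": [0,0,0],"fingers": 0.0},
  {"dp": [0,0,0],"delta_rot": [0,0,0],"fingers": 0.0},
  {"dp": [0,0,0],"delta_rot": [0,0,0],"fingers": 0.0},
])

```text
clock: 8.2
position: [0.5971, 0.2093, 0.2109]
ee_rot: [0.001, 0.043, 0.999, 0.0]
contact_force: [0.3, 0.8, -0.7]
width: 0.0136
gripper_force: 32.8
```

servo_tool([
  {"dp": [0,0,0.01],"delta_rot": [0,0,0],"fingers": 0.0},
  {"dp": [0,0,0.01],"delta_rot": [0,0,0],"fingers": 0.0},
  {"dp": [0,0,0],"delta_rot": [0,0,0],"fingers": 0.0},
  {"dp": [0,0,0],"delta_rot": [0,0,0],"fingers": 0.0},
  {"dp": [0,0,0],"delta_rot": [0,0,0],"fingers": 0.0},
])

```text
clock: 8.7
position: [0.5965, 0.2092, 0.206]
ee_rot: [0.0, 0.043, 0.999, 0.0]
contact_force: [0.1, -0.3, -0.0]
width: 0.0134
gripper_force: 32.8
```

servo_tool([
  {"dp": [0,0,0.006],"delta_rot": [0,0,0],"fingers": 0.0},
  {"dp": [0,0,0],"delta_rot": [0,0,0],"fingers": 0.0},
  {"dp": [0,0,0],"delta_rot": [0,0,0],"fingers": 0.0},
])

```text
clock: 9.0
position: [0.5966, 0.2093, 0.2056]
ee_rot: [0.001, 0.043, 0.999, 0.0]
contact_force: [-1.4, 0.4, 6.0]
width: 0.0135
gripper_force: 33.4
```

Seated: the 6 N reaction comes at the original grasp height. Releasing and rising.

servo_tool([
  {"dp": [0,0,-0.002],"delta_rot": [0,0,0],"fingers": 0.2},
  {"dp": [0,0,0],"delta_rot": [0,0,0],"fingers": 0.3},
  {"dp": [0,0,0],"delta_rot": [0,0,0],"fingers": 0.4},
  {"dp": [0,0,0],"delta_rot": [0,0,0],"fingers": 0.4},
  {"dp": [0,0,-0.1],"delta_rot": [0,0,0],"fingers": 0.4},
])

```text
clock: 9.5
position: [0.5948, 0.2088, 0.2223]
ee_rot: [-0.003, 0.043, 0.999, -0.001]
contact_force: [-0.5, 0.1, 0.2]
width: 0.0339
gripper_force: 0.0
```

servo_tool([
  {"dp": [0,0,-0.2],"delta_rot": [0,0,0],"fingers": 0.4},
  {"dp": [0,0,-0.2],"delta_rot": [0,0,0],"fingers": 0.4},
  {"dp": [0,0,0],"delta_rot": [0,0,0],"fingers": 0.0},
  {"dp": [0,0,0],"delta_rot": [0,0,0],"fingers": 0.0},
  {"dp": [0,0,0],"delta_rot": [0,0,0],"fingers": 0.0},
])

```text
clock: 10.0
position: [0.5958, 0.2091, 0.3038]
ee_rot: [-0.001, 0.043, 0.999, -0.0]
contact_force: [-0.4, 1.2, -0.3]
width: 0.0002
gripper_force: 0.0
```

Run:
```python
from m import *
im,d,K,R,t=snap("side"); P=cloud(d,K,R,t)
h=box(P,(.55,.64),(.17,.24),(.11,.19)); print(h.sum(),P[h].min(0),P[h].max(0))
l=box(P,(.36,.50),(-.14,.01),(.072,.2)); q=P[l]; print(len(q),q.min(0),q.max(0),q.mean(0))
save("pics/g4.png",cv2.resize(im[130:330,180:370],None,fx=2.8,fy=2.8))
s=readout.get_state();print(s["position"],s["ee_rot"],s["contact_force"],s["width"])
```

```text
242 [0.58664499 0.20293058 0.11049631] [0.60291331 0.22029543 0.17636588]
292 [ 0.43659075 -0.0948265   0.07246685] [ 0.47552445 -0.02102417  0.15701705] [ 0.45300622 -0.04395386  0.12232154]
[0.595712   0.20904352 0.30336941] [-1.57359986e-03  4.34086599e-02  9.99056082e-01 -3.95346711e-04] [ 0.71144871 -0.52041719 -0.36259346] -0.00013841230858016807
```

View pics/g4.png

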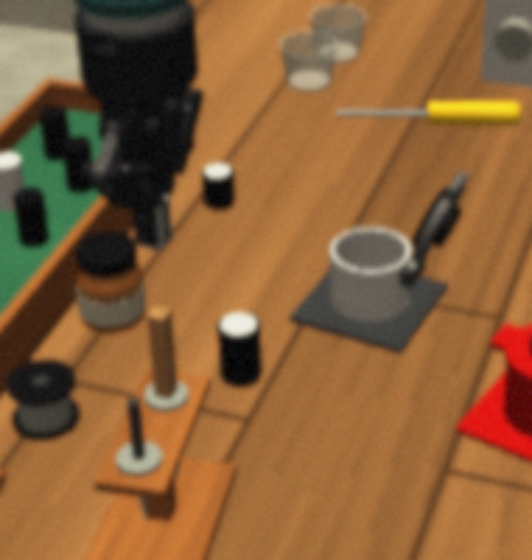

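The picture shows the brush hanging upright in its hole at (163,350), unchanged from the start height, and the lid still open. Next I'll check the fingertip height and compute the approach behind the lid.

```bash
cat > lid.py <<'E'
from m import *
def pz():
    s=readout.get_state(); C=np.array([.5203,-.0698]); d=np.array([-.989,.145])
    r=s["position"][:2]-C; p=-(r@d)+.046; y=r@np.array([-d[1],d[0]])
    w,x,yy,zz=s["ee_rot"]; ang=np.degrees(np.arctan2(2*(x*yy+w*zz),1-2*(yy**2+zz**2)))
    print("clock %.2f p_front %.1f lateral %.1f tipz-hinge %.1f toolx ang %.1f (want 171.65) F %s"%(s["clock"],(p+.011)*1e3,y*1e3,(s["position"][2]-.073-.066)*1e3,ang,s["contact_force"].round(1)))
    return d
E
python3 - <<'E'
from lid import *
pz()
im,d,K,R,t=snap("side"); P=cloud(d,K,R,t)
b=box(P,(.56,.63),(.17,.25),(.18,.27)); q=P[b]; print(np.percentile(q[:,2],[0,2,10]))
s=q[q[:,2]<.25]; print(s.min(0),s.max(0))
im,d,K,R,t=np.load("top0.npz").values() if 0 else snap("top"); P=cloud(d,K,R,t)
m=box(P,(.25,.44),(-.06,.12),(.02,.3))&(im[...,0]>150)&(im[...,1]<60); print("red max",P[m].max(0),P[m].min(0))
p=readout.get_state()["position"]; g=np.array([.5203,-.0698])+np.array([-.989,.145])*(.046+.075); print("goal",g,"delta",g-p[:2])
E
```

```text
clock 10.05 p_front 91.2 lateral -286.7 tipz-hinge 164.4 toolx ang 175.0 (want 171.65) F [ 0.7 -0.5 -0.4]
[0.22997307 0.2324666  0.23804605]
[0.58280587 0.20316916 0.22997307] [0.6023655  0.22518154 0.24983814]
red max [0.38801733 0.07324971 0.07892766] [2.93566669e-01 1.16959638e-04 4.91560246e-02]
goal [ 0.400631 -0.052255] delta [-0.19528513 -0.26135673]
```

servo_tool([
  {"dp": [0.12,-0.2,0],"delta_rot": [0,0,0],"fingers": 0.0},
  {"dp": [0.12,-0.2,0],"delta_rot": [0,0,0],"fingers": 0.0},
  {"dp": [0.12,-0.2,0],"delta_rot": [0,0,0],"fingers": 0.0},
  {"dp": [0.12,-0.2,0],"delta_rot": [0,0,0],"fingers": 0.0},
  {"dp": [0.12,-0.2,0],"delta_rot": [0,0,0],"fingers": 0.0},
])

```text
clock: 10.65
position: [0.458, 0.0192, 0.3042]
ee_rot: [-0.001, 0.043, 0.999, -0.0]
contact_force: [0.9, -0.1, 0.5]
width: 0.0
gripper_force: 0.0
```

servo_tool([
  {"dp": [0.12,-0.2,0],"delta_rot": [0,0,0],"fingers": 0.0},
  {"dp": [0.14,-0.19,0],"delta_rot": [0,0,0],"fingers": 0.0},
  {"dp": [0,0,0],"delta_rot": [0,0,0.6],"fingers": 0.0},
  {"dp": [0,0,0],"delta_rot": [0,0,0],"fingers": 0.0},
  {"dp": [0,0,0],"delta_rot": [0,0,0],"fingers": 0.0},
])

```text
clock: 11.15
position: [0.4011, -0.0527, 0.3048]
ee_rot: [-0.0, 0.073, 0.997, 0.0]
contact_force: [0.9, -1.0, -0.1]
width: 0.0002
gripper_force: 0.0
```

```bash
python3 -c "
from lid import *
pz()"
```

```text
clock 11.15 p_front -63.3 lateral 0.4 tipz-hinge 165.8 toolx ang 171.6 (want 171.65) F [ 0.9 -1.  -0.1]
```

servo_tool([
  {"dp": [0,0,0.15],"delta_rot": [0,0,0],"fingers": 0.0},
  {"dp": [0,0,0.15],"delta_rot": [0,0,0],"fingers": 0.0},
  {"dp": [0,0,0.14],"delta_rot": [0,0,0],"fingers": 0.0},
  {"dp": [0,0,0],"delta_rot": [0,0,0],"fingers": 0.0},
  {"dp": [-0.1,0,0],"delta_rot": [0,0,0],"fingers": 0.0},
])

```text
clock: 11.65
position: [0.419, -0.0543, 0.2166]
ee_rot: [-0.002, 0.072, 0.997, 0.001]
contact_force: [-0.2, 0.0, 0.8]
width: 0.0002
gripper_force: 0.0
```

servo_tool([
  {"dp": [-0.05,0,0],"delta_rot": [0,0,0],"fingers": 0.0},
  {"dp": [-0.05,0,0],"delta_rot": [0,0,0],"fingers": 0.0},
  {"dp": [-0.05,0,0],"delta_rot": [0,0,0],"fingers": 0.0},
  {"dp": [-0.05,0,0],"delta_rot": [0,0,0],"fingers": 0.0},
  {"dp": [0,0,0],"delta_rot": [0,0,0],"fingers": 0.0},
])

```text
clock: 12.15
position: [0.4621, -0.0619, 0.2174]
ee_rot: [0.001, 0.073, 0.997, -0.0]
contact_force: [-0.4, 0.6, -0.1]
width: -0.0004
gripper_force: 0.0
```

```bash
python3 -c "
from lid import *
pz()
im,d,K,R,t=snap('side'); P=cloud(d,K,R,t)
save('pics/g5.png',cv2.resize(im[120:270,250:400],None,fx=3,fy=3))"
```

```text
clock 12.15 p_front -1.7 lateral 0.7 tipz-hinge 78.4 toolx ang 171.6 (want 171.65) F [-0.4  0.6 -0.1]
```

View pics/g5.png

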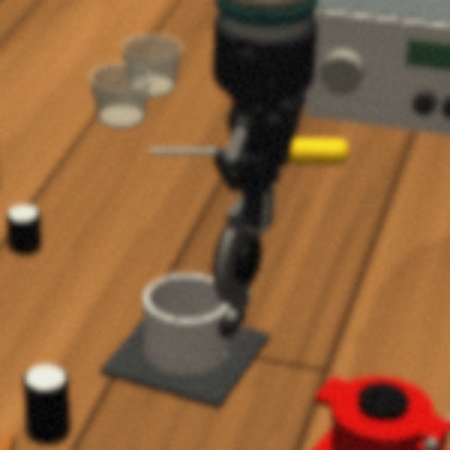

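The picture shows the lid now about upright at (236,255), with the fingers behind its tab at (255,205). I'll continue pushing.

servo_tool([
  {"dp": [-0.05,0,0],"delta_rot": [0,0,0],"fingers": 0.0},
  {"dp": [-0.05,0,0],"delta_rot": [0,0,0],"fingers": 0.0},
  {"dp": [-0.05,0,0],"delta_rot": [0,0,0],"fingers": 0.0},
  {"dp": [-0.05,0,0],"delta_rot": [0,0,0],"fingers": 0.0},
  {"dp": [0,0,0],"delta_rot": [0,0,0],"fingers": 0.0},
])

```text
clock: 12.7
position: [0.5019, -0.0679, 0.2172]
ee_rot: [0.001, 0.073, 0.997, -0.0]
contact_force: [-0.6, 0.3, 0.0]
width: 0.0001
gripper_force: 0.0
```

```bash
cat >> lid.py <<'E'
def lidang():
    im,d,K,R,t=snap("side"); P=cloud(d,K,R,t)
    C=np.array([.5203,-.0698]); dd=np.array([-.989,.145]); r=P[...,:2]-C
    p=-(r@dd)+.046; y=r@np.array([-dd[1],dd[0]])
    z=P[...,2]-.066
    m=(abs(y)<.05)&(p>-.03)&(p<.11)&(z>.012)&(z<.1)
    for k in range(15,100,10):
        s=m&(abs(z*1e3-k)<5)
        if s.sum()>2: print("z",k,s.sum(),"p",(np.percentile(p[s],[5,50,95])*1e3).round(0))
E
python3 -c "
from lid import *
pz(); lidang()"
```

```text
clock 12.70 p_front 38.5 lateral 0.8 tipz-hinge 78.2 toolx ang 171.6 (want 171.65) F [-0.6  0.3  0. ]
z 15 40 p [1. 3. 8.]
z 25 55 p [ 5.  8. 13.]
z 35 69 p [ 2. 12. 20.]
z 45 98 p [ 6. 15. 26.]
z 55 116 p [11. 23. 30.]
z 65 74 p [18. 30. 37.]
z 75 36 p [31. 36. 44.]
z 85 46 p [15. 29. 45.]
z 95 35 p [16. 22. 32.]
```

servo_tool([
  {"dp": [-0.046,0,0.03],"delta_rot": [0,0,0],"fingers": 0.0},
  {"dp": [-0.046,0,0.03],"delta_rot": [0,0,0],"fingers": 0.0},
  {"dp": [-0.045,0,0.038],"delta_rot": [0,0,0],"fingers": 0.0},
  {"dp": [-0.045,0,0.038],"delta_rot": [0,0,0],"fingers": 0.0},
  {"dp": [-0.042,0,0.028],"delta_rot": [0,0,0],"fingers": 0.0},
])

```text
clock: 13.25
position: [0.5448, -0.0741, 0.1831]
ee_rot: [-0.001, 0.073, 0.997, 0.0]
contact_force: [-0.2, -0.0, 0.6]
width: 0.0
gripper_force: 0.1
```

servo_tool([
  {"dp": [-0.042,0,0.028],"delta_rot": [0,0,0],"fingers": 0.0},
  {"dp": [-0.018,0,0.037],"delta_rot": [0,0,0],"fingers": 0.0},
  {"dp": [-0.018,0,0.037],"delta_rot": [0,0,0],"fingers": 0.0},
  {"dp": [0,0,0],"delta_rot": [0,0,0],"fingers": 0.0},
  {"dp": [0,0,0],"delta_rot": [0,0,0],"fingers": 0.0},
])

```text
clock: 13.75
position: [0.5594, -0.0762, 0.1636]
ee_rot: [-0.0, 0.073, 0.997, 0.0]
contact_force: [-0.0, -0.9, -0.9]
width: -0.0002
gripper_force: 0.0
```

```bash
python3 -c "
from lid import *
pz(); lidang()"
```

```text
clock 13.75 p_front 96.6 lateral 0.6 tipz-hinge 24.6 toolx ang 171.6 (want 171.65) F [-0.  -0.9 -0.9]
z 15 215 p [28. 55. 77.]
z 25 153 p [31. 50. 88.]
z 35 31 p [73. 78. 90.]
z 45 28 p [73. 78. 90.]
z 55 38 p [73. 78. 89.]
z 65 16 p [71. 73. 78.]
z 75 69 p [72. 74. 94.]
z 85 46 p [71. 73. 92.]
z 95 81 p [68. 73. 91.]
```

servo_tool([
  {"dp": [-0.01,0,0.04],"delta_rot": [0,0,0],"fingers": 0.0},
  {"dp": [0,0,0.03],"delta_rot": [0,0,0],"fingers": 0.0},
  {"dp": [0,0,0.02],"delta_rot": [0,0,0],"fingers": 0.0},
  {"dp": [0,0,0.005],"delta_rot": [0,0,0],"fingers": 0.0},
  {"dp": [0,0,0],"delta_rot": [0,0,0],"fingers": 0.0},
])

```text
clock: 14.3
position: [0.5615, -0.0765, 0.1446]
ee_rot: [-0.0, 0.073, 0.997, 0.0]
contact_force: [-0.2, 1.0, -0.5]
width: -0.0003
gripper_force: 0.0
```

servo_tool([
  {"dp": [0,0,0.005],"delta_rot": [0,0,0],"fingers": 0.0},
  {"dp": [0,0,0],"delta_rot": [0,0,0],"fingers": 0.0},
])

```text
clock: 14.5
position: [0.5617, -0.0766, 0.1439]
ee_rot: [0.0, 0.073, 0.997, 0.0]
contact_force: [-0.0, -0.3, 0.5]
width: 0.0001
gripper_force: 0.0
```

```bash
python3 -c "
from lid import *
pz(); lidang()"
```

```text
clock 14.50 p_front 98.9 lateral 0.7 tipz-hinge 4.9 toolx ang 171.6 (want 171.65) F [-0.  -0.3  0.5]
z 15 120 p [29. 48. 87.]
z 25 31 p [76. 82. 94.]
z 35 34 p [76. 82. 93.]
z 45 17 p [75. 77. 83.]
z 55 58 p [74. 77. 94.]
z 65 51 p [73. 76. 96.]
z 75 82 p [69. 76. 92.]
z 85 56 p [70. 75. 86.]
z 95 63 p [69. 75. 84.]
```

Nearly shut. I'll press on to a definite contact.

servo_tool([
  {"dp": [0,0,0.005],"delta_rot": [0,0,0],"fingers": 0.0},
  {"dp": [0,0,0.005],"delta_rot": [0,0,0],"fingers": 0.0},
  {"dp": [0,0,0],"delta_rot": [0,0,0],"fingers": 0.0},
])

```text
clock: 14.85
position: [0.5618, -0.0766, 0.1434]
ee_rot: [0.001, 0.073, 0.997, -0.0]
contact_force: [-1.7, 0.8, 8.0]
width: 0.0003
gripper_force: 4.2
```

servo_tool([
  {"dp": [0,0,-0.1],"delta_rot": [0,0,0],"fingers": 0.0},
  {"dp": [0,0,-0.05],"delta_rot": [0,0,0],"fingers": 0.0},
  {"dp": [0.1,0,0],"delta_rot": [0,0,0],"fingers": 0.0},
  {"dp": [0.11,0,0],"delta_rot": [0,0,0],"fingers": 0.0},
  {"dp": [0,0,0],"delta_rot": [0,0,0],"fingers": 0.0},
])

```text
clock: 15.35
position: [0.5171, -0.0697, 0.1717]
ee_rot: [-0.002, 0.073, 0.997, 0.0]
contact_force: [0.3, -0.7, 0.4]
width: -0.0
gripper_force: 0.0
```

servo_tool([
  {"dp": [0,0,0],"delta_rot": [0,0,0],"fingers": 0.0},
  {"dp": [0,0,0.05],"delta_rot": [0,0,0],"fingers": 0.0},
  {"dp": [0,0,0],"delta_rot": [0,0,0],"fingers": 0.0},
])

```text
clock: 15.65
position: [0.5203, -0.0704, 0.1605]
ee_rot: [-0.001, 0.073, 0.997, 0.0]
contact_force: [-0.2, 0.1, -0.4]
width: -0.0003
gripper_force: 0.0
```

```bash
python3 -c "
from lid import *
pz(); lidang()
im,d,K,R,t=snap('side')
save('pics/g6.png',cv2.resize(im[150:270,260:380],None,fx=3.5,fy=3.5))"
```

```text
clock 15.65 p_front 57.0 lateral 0.6 tipz-hinge 21.5 toolx ang 171.6 (want 171.65) F [-0.2  0.1 -0.4]
z 15 72 p [30. 44. 59.]
z 25 18 p [34. 39. 53.]
z 35 38 p [34. 40. 56.]
z 45 40 p [34. 40. 56.]
z 55 26 p [34. 38. 51.]
z 65 29 p [32. 34. 50.]
z 75 59 p [32. 34. 53.]
z 85 60 p [29. 34. 49.]
z 95 68 p [28. 33. 51.]
```

View pics/g6.png

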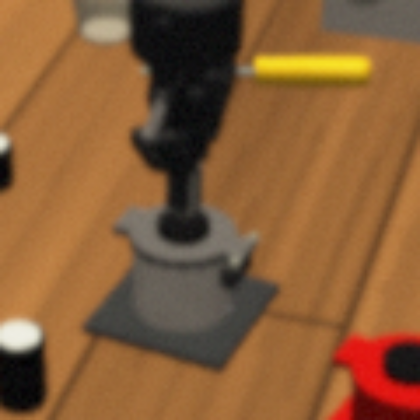

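The picture shows the lid flat on the pot at (180,235), with the fingers centred over the button at (185,222). Pressing.

servo_tool([
  {"dp": [0,0,0.03],"delta_rot": [0,0,0],"fingers": 0.0},
  {"dp": [0,0,0.02],"delta_rot": [0,0,0],"fingers": 0.0},
  {"dp": [0,0,0.01],"delta_rot": [0,0,0],"fingers": 0.0},
  {"dp": [0,0,0],"delta_rot": [0,0,0],"fingers": 0.0},
])

```text
clock: 16.15
position: [0.5204, -0.0705, 0.1501]
ee_rot: [0.0, 0.073, 0.997, -0.0]
contact_force: [-0.3, 0.1, 3.8]
width: -0.0002
gripper_force: 1.5
```

servo_tool([
  {"dp": [0,0,0.01],"delta_rot": [0,0,0],"fingers": 0.0},
  {"dp": [0,0,0],"delta_rot": [0,0,0],"fingers": 0.0},
])

```text
clock: 16.35
position: [0.5204, -0.0705, 0.1483]
ee_rot: [0.0, 0.073, 0.997, -0.0]
contact_force: [-1.4, -0.5, 4.2]
width: -0.0002
gripper_force: 2.5
```

servo_tool([
  {"dp": [0,0,0.01],"delta_rot": [0,0,0],"fingers": 0.0},
  {"dp": [0,0,0],"delta_rot": [0,0,0],"fingers": 0.0},
])

```text
clock: 16.55
position: [0.5204, -0.0705, 0.1465]
ee_rot: [0.0, 0.073, 0.997, -0.0]
contact_force: [-1.1, 0.0, 5.7]
width: -0.0003
gripper_force: 2.9
```

servo_tool([
  {"dp": [0,0,0.005],"delta_rot": [0,0,0],"fingers": 0.0},
  {"dp": [0,0,0],"delta_rot": [0,0,0],"fingers": 0.0},
])

```text
clock: 16.75
position: [0.5204, -0.0705, 0.1456]
ee_rot: [0.0, 0.073, 0.997, -0.0]
contact_force: [-1.4, 0.3, 7.2]
width: 0.0001
gripper_force: 3.3
```

servo_tool([
  {"dp": [0,0,0.005],"delta_rot": [0,0,0],"fingers": 0.0},
  {"dp": [0,0,0.005],"delta_rot": [0,0,0],"fingers": 0.0},
  {"dp": [0,0,0],"delta_rot": [0,0,0],"fingers": 0.0},
])

```text
clock: 17.05
position: [0.5204, -0.0705, 0.1452]
ee_rot: [0.001, 0.073, 0.997, -0.0]
contact_force: [-4.5, 1.1, 19.0]
width: 0.0003
gripper_force: 9.2
```

servo_tool([
  {"dp": [0,0,0.003],"delta_rot": [0,0,0],"fingers": 0.0},
  {"dp": [0,0,0],"delta_rot": [0,0,0],"fingers": 0.0},
  {"dp": [0,0,0],"delta_rot": [0,0,0],"fingers": 0.0},
])

```text
clock: 17.35
position: [0.5204, -0.0705, 0.1452]
ee_rot: [0.001, 0.073, 0.997, -0.0]
contact_force: [-5.7, 1.8, 21.7]
width: 0.0001
gripper_force: 10.9
```

The button has bottomed out: height held at .1452 while the force rose to 22 N. Backing off for a last check.

servo_tool([
  {"dp": [0,0,-0.05],"delta_rot": [0,0,0],"fingers": 0.0},
  {"dp": [0,0,-0.2],"delta_rot": [0,0,0],"fingers": 0.0},
  {"dp": [0,0,-0.2],"delta_rot": [0,0,0],"fingers": 0.0},
  {"dp": [0,0,-0.2],"delta_rot": [0,0,0],"fingers": 0.0},
  {"dp": [0,0,0],"delta_rot": [0,0,0],"fingers": 0.0},
])

```text
clock: 17.85
position: [0.5229, -0.0711, 0.2778]
ee_rot: [0.006, 0.073, 0.997, -0.001]
contact_force: [0.6, 0.8, 0.7]
width: 0.0
gripper_force: 0.0
```

servo_tool([
  {"dp": [0,0,0],"delta_rot": [0,0,0],"fingers": 0.0},
  {"dp": [0,0,0],"delta_rot": [0,0,0],"fingers": 0.0},
  {"dp": [0,0,0],"delta_rot": [0,0,0],"fingers": 0.0},
])

```text
clock: 18.15
position: [0.5193, -0.0702, 0.2705]
ee_rot: [-0.002, 0.073, 0.997, 0.0]
contact_force: [-0.0, 0.4, -0.2]
width: -0.0001
gripper_force: 0.0
```

Run:
```python
from lid import *
pz()
im,d,K,R,t=snap("side"); P=cloud(d,K,R,t)
C=np.array([.5203,-.0698]); r=np.linalg.norm(P[...,:2]-C,axis=-1)
for a,b in((0,.014),(.024,.034)):
    s=P[(r>a)&(r<b)&(P[...,2]<.1)&(P[...,2]>.06)]; print("z",a,len(s),np.median(s[:,2]))
h=box(P,(.55,.64),(.17,.24),(.11,.19)); print(h.sum(),P[h].min(0),P[h].max(0))
save("pics/g7.png",cv2.resize(im[130:330,180:370],None,fx=2.8,fy=2.8))
```

```text
clock 18.15 p_front 56.0 lateral 0.6 tipz-hinge 131.5 toolx ang 171.6 (want 171.65) F [-0.   0.4 -0.2]
z 0 53 0.07265648508454375
z 0.024 173 0.07106966977353617
241 [0.58662043 0.20173211 0.11019074] [0.60253619 0.22144749 0.17616407]
```

View pics/g7.png

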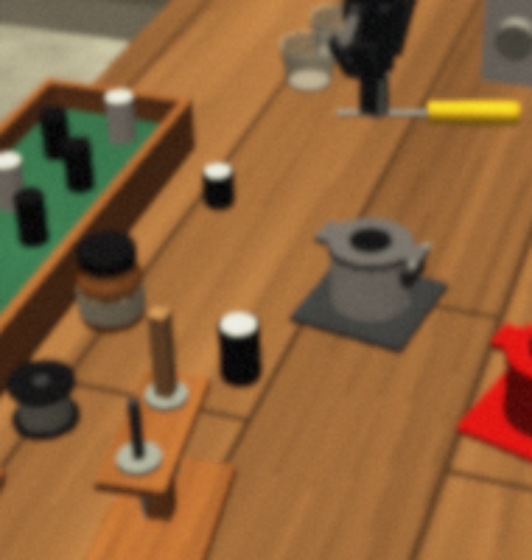

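The picture shows the lid shut with its button home at (370,240), about 73 mm above the bench as it should be. The brush hangs upright at (163,350) and the bystanders in view are unmoved.

```bash
python3 -c "
from rig import manip
print(manip.sign_off())"
```

```text
the job is handed in; nothing more can be done
None
```

The job is handed in after about 18 s: the brush was dipped and hung back on its disc, the lid is shut, and the button is fully home (about 73 mm above the bench, pressed with about 22 N).

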